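# Tip the rocker tray with a wound core

### The job

Pick up the single wound core that stands by itself on the grey table (not one of those in the big green box) and stand it upright in the square pocket at the raised end of the rocker tray on the brown bench, the end next to the carton. Let go, so that the core's own weight tips the tray right down towards the carton and it stays down with the core standing in it. Do not push the tray with the hand.

Things in the scene. Friction and masses are not known exactly. Their poses are not given: they have to be found in the camera images.
- core: wound core standing on the grey table: tan upright cylinder 32 mm in diameter, 55 mm tall, with a thin post and copper tail on top to 81 mm; about 0.12 kg. Origin: centre of its underside, z up. Grasp round the cylinder, any yaw. A black wire spool and a low round tin stand on the same table, the three in any order. Leave the like cores in the green box
- rocker: fixed rocker on the brown bench: wooden foot 120 x 96 mm, two steel cheeks, axle 55 mm above the bench, aluminium tray 156 x 70 mm. Origin on the bench under the axle, z up, x level along the tray to the pocket end and the carton (56 mm tall) about 25 mm past it, y along the axle
- pocket (a point): centre of the pocket's floor, 56 mm from the axle; moves with the tray (about 72 mm above the bench while raised, 56 mm tipped down). Pocket 62 x 62 mm inside, walls 10 mm high. x along the tray away from the axle, y along the axle, z out of the floor
- tray (a joint): tilt of the tray: -0.14 rad at the start, resting with the pocket end raised (a dark steel counterweight is fixed on the other end); +0.14 with the pocket end fully down on its stop. Lightly damped; under half a newton of weight in the pocket tips it; empty, it swings back
There are look-alikes about, which are no part of the job. There is more than one size of the core; the job needs the larger.

How it is judged:
By the outcome, as a careful person would: the job done as asked, in the order asked, and still so for the second after the job is handed in, with the robot touching nothing.
It also fails if it takes over 40 s, if anything falls off the work surface, if the arm or the gripper's body presses on something with over 40 N, if the wrist force passes 120 N, or if a joint passes its speed limit or range.

### The arm

A 6-joint arm with a two-finger parallel gripper is mounted at the origin on a cart in front of the work surface, level with it; the furniture and walls round the work are solid. World frame = base frame: x ahead of the robot, y to its left, z up, the work surface at z = 0. Lengths are in mm, angles in rad, forces in N, time in s.
With the tool pointing down it reaches from about 275 to 1000 mm from the base axis. Payload 8.4 kg.
Tool frame: the origin (TCP) lies midway between the tips of the shut fingers; the grasp point (between the pads) lies 19 mm behind it; z points along the fingers, x is the direction in which the jaws open and shut, and the axes are right-handed (so a half turn about z gives the same grasp; the last joint's range is limited). The gripper opens to 85 mm and grips with 20 to 120 N. Pads are 22 mm wide; open, the fingers measure 114 mm over their backs; the gripper's body (76 mm by 85 mm) begins 54 mm behind the grasp point. The pads swing forward as they close: fully open they stand 13 mm farther back than shut.
Start: joints at [-1.229, 0.353, 1.633, -0, 1.155, -0.002], TCP at [210.666, -588.428, 203.981] pointing down, gripper open.
Joint ranges: [-2.63, 2.63], [-0.92, 2.1], [0.06, 2.66], [-1.3, 4.44], [0, 2.69], [-3.02, 3.02]. Speed limits (rad/s): [2.22, 2.22, 2.79, 3.14, 3.14, 3.14].

### API

Orientations are given as [roll, pitch, yaw] about the fixed x, y, z axes, in that order (R = Rz(yaw) Ry(pitch) Rx(roll)).
In Python, from rig import sense, grab_frame, camera_model, job gives the robot as it stands.
- The arm moves only by the tool arm_command, never from a script. Its argument "plan" is a list of rows, each an object with "translation": the shift along the tool's x, y, z in cm, a list of three; "twist": the turn about the tool's z in rad; "gripper": the opening, from 0 (shut) to 1 (fully open). A call has exactly 5 rows; each row is the pose to reach, as a shift and turn from the pose measured when the call began, along the tool's axes at that moment; what a row does not reach only later rows make up. A row lasts 1/12 s, in which the tool goes at most 41.7 mm and 7.16 degrees, less where a joint would pass 70% of its speed; a pose out of reach is approached as far as the arm can. A call with a gripper value outside its range is refused whole. The fingers move at their own pace and stop on an object; "squeeze" is the grip in N (left out, the last holds). Time passes only in rows, so rows that repeat a pose let the fingers close, or fill a call up. It gives the time, the measured TCP pose, the force and the opening at its end, in the units of the state.
- sense(): the state, without advancing time (a new reading comes with each control period).
- grab_frame(name): name is "side" or "top"; returns the picture (384x512x3 uint8, blue, green, red); there is no depth.
- camera_model(name): a dict with "fx", "fy", "cx", "cy" (pixels), "pose" (4x4, takes a point from camera to world coordinates). Camera axes: x right, y down, z forward; pixel columns grow to the right and rows downward; lengths in mm; the calibration is good to about 2 mm. A picture is of the moment at which its call begins. camera_model takes no time and is no camera call.
- job.sign_off(): hands the job in, once; it reports no verdict.
The state is a dict: "clock": time; "qpos": joint angles; "qvel": joint speeds; "joint_efforts": joint torques, N m; "eef_pos": TCP position; "tcp_rot": TCP orientation; "contact_force": force on the tool from outside, world axes, zero at the start; "wrist_torque": the same for the moment, N m; "opening": opening from 0.0 (shut) to 1.0 (fully open).
Only numpy, scipy, OpenCV 4.12 (cv2) and the standard library are available. Lean on these libraries where they do the work, as an engineer would, in place of code of your own. Each camera call takes 0.05 s, during which the arm holds its last target.

## Working session

There is one attempt and no reset: what is moved stays moved. The work goes in short steps, Python scripts to look and compute and a tool call to move; the robot and the scene stay as the last step left them, time stands still between calls to the robot, and variables do not carry over. Pictures are saved under pics/ and viewed, and the job is handed in when it is done.

Besides the shell and the picture viewer there is one more tool, called by a JSON object that holds its "name" and its "arguments", one argument or row to a line. arm_command: Moves the arm, as the interface text tells. Its arguments: {"type":"object","properties":{"plan":{"type":"array","items":{"type":"object","properties":{"translation":{"type":"array","items":{"type":"number"}},"twist":{"type":"number"},"gripper":{"type":"number"}}}},"squeeze":{"type":"number"}},"required":["plan"]}

```bash
mkdir -p pics
python3 - <<'E'
from rig import sense, grab_frame, camera_model
import cv2, numpy as np
for n in ("side","top"):
    cv2.imwrite(f"pics/{n}0.png",grab_frame(n)); m=camera_model(n); print(n,m["fx"],m["fy"],m["cx"],m["cy"]);print(np.round(m["pose"],3))
s=sense();print(s)
E
```

```text
side 492.5630222609719 492.5630222609719 255.6847737857509 180.62559335326586
[[ 9.590000e-01 -1.450000e-01  2.430000e-01  1.587290e+02]
 [-2.830000e-01 -5.080000e-01  8.140000e-01 -1.117747e+03]
 [ 5.000000e-03 -8.490000e-01 -5.290000e-01  8.457740e+02]
 [ 0.000000e+00  0.000000e+00  0.000000e+00  1.000000e+00]]
top 423.47474746478866 423.47474746478866 258.8253280109454 197.47972700751
[[ 2.900000e-02 -9.940000e-01  1.050000e-01  3.328130e+02]
 [-9.990000e-01 -3.000000e-02 -1.000000e-02  6.219600e+01]
 [ 1.300000e-02 -1.050000e-01 -9.940000e-01  1.602322e+03]
 [ 0.000000e+00  0.000000e+00  0.000000e+00  1.000000e+00]]
{'clock': 0.1, 'qpos': array([-1.22939801e+00,  3.53579816e-01,  1.63403203e+00, -1.41734283e-05,
        1.15518923e+00, -2.41216420e-03]), 'qvel': array([ 0.00129454, -0.00091143, -0.00092567,  0.00048034, -0.00071765,
       -0.00138738]), 'joint_efforts': array([ 3.10396739e-03, -6.06351399e+01, -3.42820430e+01,  1.99341207e-04,
        4.06816063e-03,  2.63629332e-06]), 'eef_pos': array([ 210.51404849, -588.01248188,  203.34805682]), 'tcp_rot': array([ 3.14158261e+00,  1.20845619e-03, -1.22698012e+00]), 'contact_force': array([-0.11809641,  0.02619044, -0.52115002]), 'wrist_torque': array([-0.02683548,  0.01434226, -0.00545353]), 'opening': 1.0022853755025798}
```

View pics/side0.png

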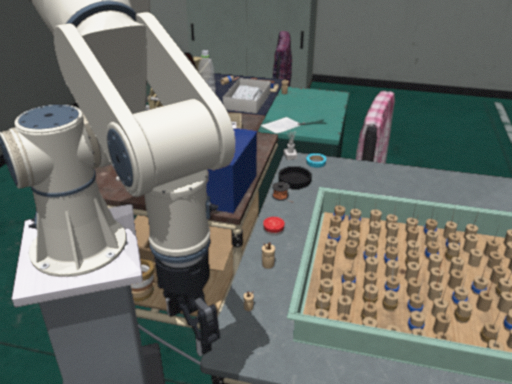

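View pics/top0.png

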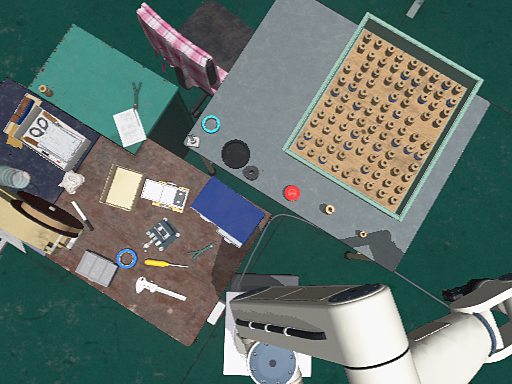

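Run:
```python
import cv2, numpy as np
t=cv2.imread("pics/top0.png"); s=cv2.imread("pics/side0.png")
cv2.imwrite("pics/c1.png",cv2.resize(t[150:290,70:250],None,fx=4.2,fy=4.2,interpolation=cv2.INTER_CUBIC))
a=cv2.resize(t[170:250,225:385],None,fx=5,fy=5,interpolation=cv2.INTER_CUBIC)[:300*2]
cv2.imwrite("pics/c2.png",a)
cv2.imwrite("pics/c3.png",cv2.resize(s[170:320,200:330],None,fx=4,fy=4,interpolation=cv2.INTER_CUBIC))
cv2.imwrite("pics/c4.png",cv2.resize(s[50:170,130:330],None,fx=4,fy=4,interpolation=cv2.INTER_CUBIC))
```

```text
(no output)
```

View pics/c1.png

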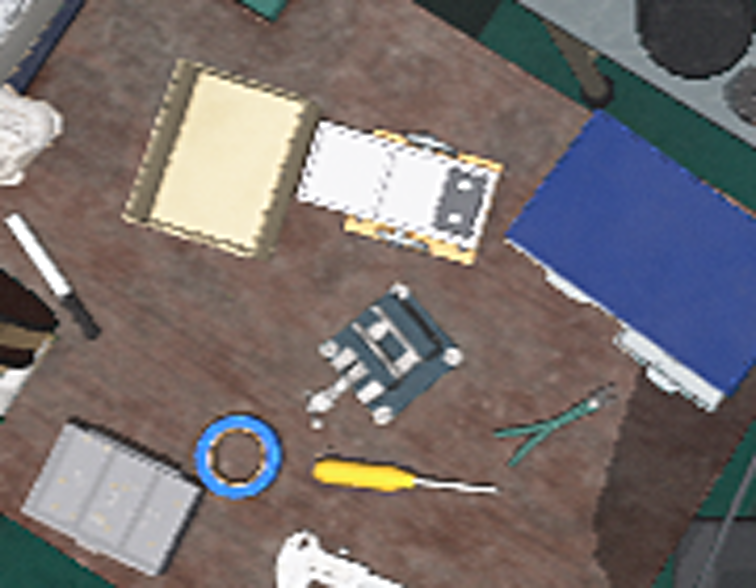

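View pics/c2.png

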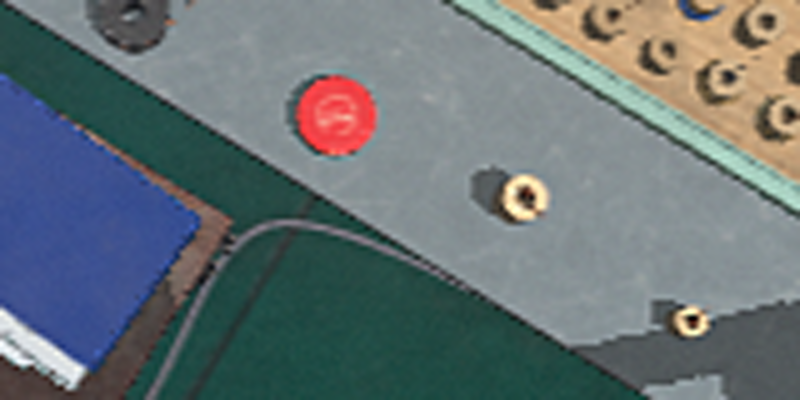

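View pics/c3.png

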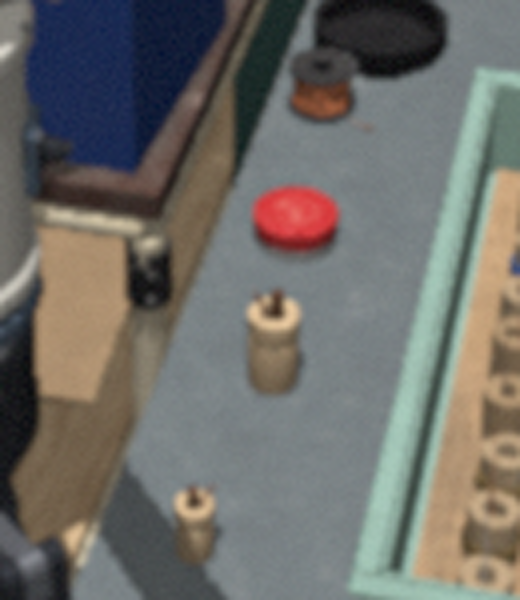

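View pics/c4.png

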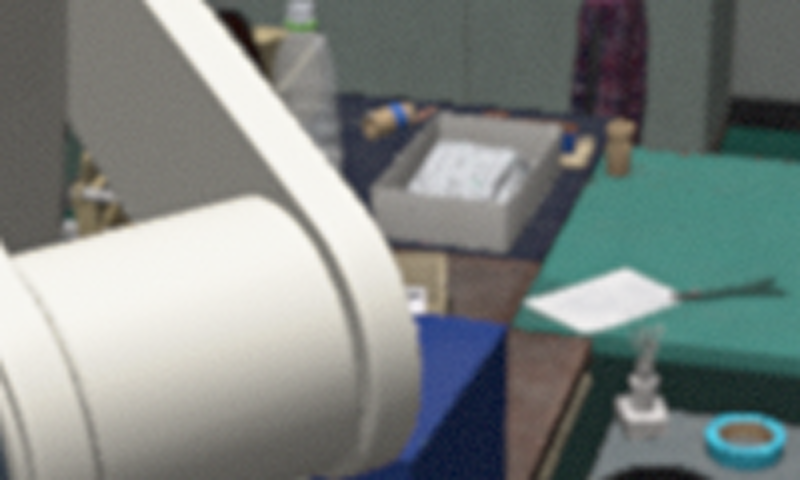

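Candidates: large core at top (330,209)/side (268,255) stands alone next to tin and spool. Look-alikes are the thinner, shorter core at top (363,234)/side (249,299), the spool at top (251,172), one on the green table at top (46,90), and the boxed cores. The crops confirm that the first is the larger one. The rocker is at top ≈(165,193), with its dark counterweight on the right and its pocket end at the beige carton on the left.

```bash
cat > h.py <<'E'
import numpy as np, cv2
from rig import sense, grab_frame, camera_model
def ray(n,u,v):
    m=camera_model(n);P=np.array(m["pose"]);d=P[:3,:3]@np.array([(u-m["cx"])/m["fx"],(v-m["cy"])/m["fy"],1]);return P[:3,3],d
def onz(n,u,v,z):
    o,d=ray(n,u,v);return o+d*(z-o[2])/d[2]
def two(a,b):
    o1,d1=ray("top",*a);o2,d2=ray("side",*b)
    A=np.stack([d1,-d2],1);s=np.linalg.lstsq(A,o2-o1,rcond=None)[0]
    p=o1+d1*s[0];q=o2+d2*s[1];return (p+q)/2,np.linalg.norm(p-q)
def proj(n,p):
    m=camera_model(n);P=np.array(m["pose"]);c=P[:3,:3].T@(np.array(p)-P[:3,3]);return np.round([m["cx"]+m["fx"]*c[0]/c[2],m["cy"]+m["fy"]*c[1]/c[2]],1)
E
python3 - <<'E'
from h import *
t=cv2.imread("pics/top0.png"); s=cv2.imread("pics/side0.png")
def comps(img,lo,hi,roi):
    hsv=cv2.cvtColor(img,cv2.COLOR_BGR2HSV);m=cv2.inRange(hsv,lo,hi)
    k=np.zeros_like(m);x0,y0,x1,y1=roi;k[y0:y1,x0:x1]=m[y0:y1,x0:x1]
    n,l,st,c=cv2.connectedComponentsWithStats(k)
    for i in range(1,n):
        if st[i,4]>8: print(st[i],c[i].round(1))
print("core top");comps(t,(10,60,150),(35,255,255),(318,198,342,222))
print("core side");comps(s,(8,50,80),(30,255,255),(255,235,285,275))
print("small");comps(t,(10,60,150),(35,255,255),(353,226,373,244))
c=[225+525/5,170+198/5]
print("core z55",onz("top",*c,55), "side proj", proj("side",onz("top",*c,55)),proj("side",[*onz("top",*c,55)[:2],0]))
f=lambda x,y:(70+(x+.5)/4.2-.5,150+(y+.5)/4.2-.5)
for nm,p,z in [("tray pocket corner up",(325,122),80),("pocket corner low",(300,195),80),("tray far up",(500,165),55),("far low",(490,248),55),("foot1",(380,132),0),("foot2",(345,228),0),("foot3",(475,262),0),("foot4",(503,160),0),("carton nr up",(317,102),56),("carton nr low",(265,255),56),
 ("blue a",(600,110),150),("blue b",(508,237),150),("blue c",(718,405),150)]:
    print(nm,onz("top",*f(*p),z).round(0))
# extrinsic: bounding red tin height check, grey table edge
E
```

```text
core top
[326 205   8   9  43] [329.5 208.9]
core side
[262 243  13  25 261] [267.9 255.3]
small
[363 231   4   6  10] [364.6 233.7]
[360 232   3   5   9] [361.  234.2]
core z55 [ 459.8149397 -216.1947186   55.       ] side proj [267.7 248.7] [267.3 265.5]
tray pocket corner up [550. 453.  80.]
pocket corner low [486. 471.  80.]
tray far up [520. 305.  55.]
far low [447. 310.  55.]
foot1 [554. 423.   0.]
foot2 [466. 450.   0.]
foot3 [438. 332.   0.]
foot4 [532. 311.   0.]
carton nr up [571. 467.  56.]
carton nr low [435. 505.  56.]
blue a [557. 210. 150.]
blue b [450. 281. 150.]
blue c [318. 105. 150.]
```

Run:
```python
import cv2
t=cv2.imread("pics/top0.png")
cv2.imwrite("pics/c5.png",cv2.resize(t[165:222,130:200],None,fx=10,fy=10,interpolation=cv2.INTER_CUBIC))
```

```text
(no output)
```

View pics/c5.png

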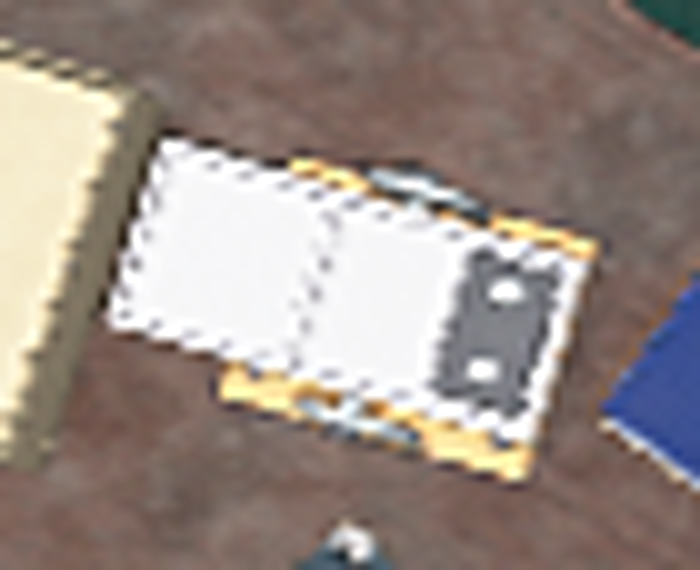

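```bash
cat >> h.py <<'E'
from scipy.spatial.transform import Rotation as Ro
def to(p,yaw=None):
    s=sense();R=Ro.from_euler('xyz',s["tcp_rot"]).as_matrix()
    d=R.T@(np.array(p)-s["eef_pos"])/10
    tw=None
    if yaw is not None:
        y=s["tcp_rot"][2]; tw=-((yaw-y+np.pi/2)%np.pi-np.pi/2)
    print("clock",round(s["clock"],2),"pos",s["eef_pos"].round(1),"rot",s["tcp_rot"].round(3),"F",s["contact_force"].round(1),"op",round(s["opening"],3),"| shift cm",d.round(2),"twist",tw)
E
python3 - <<'E'
from h import *
g=lambda x,y:(130+(x+.5)/10-.5,165+(y+.5)/10-.5)
L=(onz("top",*g(165,140),84)+onz("top",*g(110,322),84))/2
Rr=(onz("top",*g(590,255),63)+onz("top",*g(535,440),63))/2
D=(onz("top",*g(333,215),77)+onz("top",*g(297,355),77))/2
ax=(onz("top",*g(415,188),60)+onz("top",*g(352,420),60))/2
ft=sum(onz("top",*g(*p),15) for p in [(290,160),(222,392),(525,475),(598,250)])/4
x=(L-Rr)[:2];print(np.linalg.norm(x));x/=np.linalg.norm(x)
print("L",L,"R",Rr,"D",D,"axle",ax,"foot",ft,"dir",x,np.arctan2(x[1],x[0]))
print("tray centre",(L+Rr)/2,"pocket from centre",((L+Rr)/2)[:2]+56*x*.99,"from D/L",((L+D)/2)[:2],"axle+56",ax[:2]+56*x, "foot+56",ft[:2]+56*x)
print("blue",two((212.9-.5,176.2-.5),(256,131)))
to([459.8,-216.2,150],None)
E
```

```text
155.32169490717112
L [516.55046651 463.52708291  84.        ] R [481.07890155 312.31003034  63.        ] D [499.67551431 400.34711088  77.        ] axle [495.39709292 378.78019706  60.        ] foot [494.67160104 378.28787554  15.        ] dir [0.22837483 0.97357328] 1.3403882600476527
tray centre [498.81468403 387.91855663  73.5       ] pocket from centre [511.47578435 441.89345949] from D/L [508.11299041 431.9370969 ] axle+56 [508.18608314 433.30030096] foot+56 [507.46059126 432.80797944]
blue (array([554.58384378, 208.64958809, 166.02071626]), np.float64(0.8136315850946018))
clock 0.1 pos [ 210.5 -588.   203.3] rot [ 3.142e+00  1.000e-03 -1.227e+00] F [-0.1  0.  -0.5] op 1.002 | shift cm [-26.6  -36.     5.37] twist None
```

{"name": "arm_command", "arguments": {
  "plan": [
    {"translation": [-2.2, -3.0, 0], "twist": 0, "gripper": 1},
    {"translation": [-4.4, -6.0, 0], "twist": 0, "gripper": 1},
    {"translation": [-6.6, -9.0, 0], "twist": 0, "gripper": 1},
    {"translation": [-8.8, -12.0, 0], "twist": 0, "gripper": 1},
    {"translation": [-11, -15, 0], "twist": 0, "gripper": 1}
  ],
  "squeeze": 30
}}

```text
clock: 0.52
eef_pos: [315.1, -432.2, 203.1]
tcp_rot: [3.142, 0.002, -1.228]
contact_force: [1.4, -0.3, 0.2]
opening: 0.999
```

{"name": "arm_command", "arguments": {
  "plan": [
    {"translation": [-2.2, -3.0, 0.3], "twist": 0, "gripper": 1},
    {"translation": [-4.4, -6.0, 0.6], "twist": 0, "gripper": 1},
    {"translation": [-6.6, -9.0, 1], "twist": 0, "gripper": 1},
    {"translation": [-8.8, -12.0, 1.5], "twist": 0, "gripper": 1},
    {"translation": [-11, -15, 2], "twist": 0, "gripper": 1}
  ]
}}

```text
clock: 0.93
eef_pos: [419.8, -276.4, 183.1]
tcp_rot: [3.142, 0.002, -1.228]
contact_force: [0.1, -0.8, 0.0]
opening: 0.999
```

```bash
python3 -c "
from h import *
to([459.8,-216.2,150])"
```

```text
clock 0.93 pos [ 419.8 -276.4  183.1] rot [ 3.142e+00  2.000e-03 -1.228e+00] F [ 0.1 -0.8  0. ] op 0.999 | shift cm [-4.32 -5.79  3.32] twist None
```

{"name": "arm_command", "arguments": {
  "plan": [
    {"translation": [-1.5, -2.0, 1], "twist": 0, "gripper": 1},
    {"translation": [-3.0, -4.0, 2], "twist": 0, "gripper": 1},
    {"translation": [-4.3, -5.8, 3.3], "twist": 0, "gripper": 1},
    {"translation": [-4.3, -5.8, 3.3], "twist": 0, "gripper": 1},
    {"translation": [-4.3, -5.8, 3.3], "twist": 0, "gripper": 1}
  ]
}}

```text
clock: 1.35
eef_pos: [459.7, -215.2, 149.4]
tcp_rot: [3.14, 0.003, -1.225]
contact_force: [0.1, -0.1, 0.1]
opening: 0.999
```

Run:
```python
from h import *
to([459.8,-216.2,22])
a=grab_frame("side");b=grab_frame("top")
cv2.imwrite("pics/side1.png",a);cv2.imwrite("pics/top1.png",b)
A=cv2.resize(a[130:300,190:350],None,fx=3,fy=3,interpolation=2);B=cv2.resize(b[150:260,280:380],None,fx=3,fy=3,interpolation=2)
o=np.zeros((510,780,3),np.uint8);o[:510,:480]=A;o[:330,480:780]=B
cv2.imwrite("pics/j1.png",o)
for z in(0,55): print(proj("side",[459.8,-216.2,z]))
```

```text
clock 1.35 pos [ 459.7 -215.2  149.4] rot [ 3.140e+00  3.000e-03 -1.225e+00] F [ 0.1 -0.1  0.1] op 0.999 | shift cm [ 0.13  0.   12.74] twist None
[267.3 265.5]
[267.7 248.7]
```

View pics/j1.png

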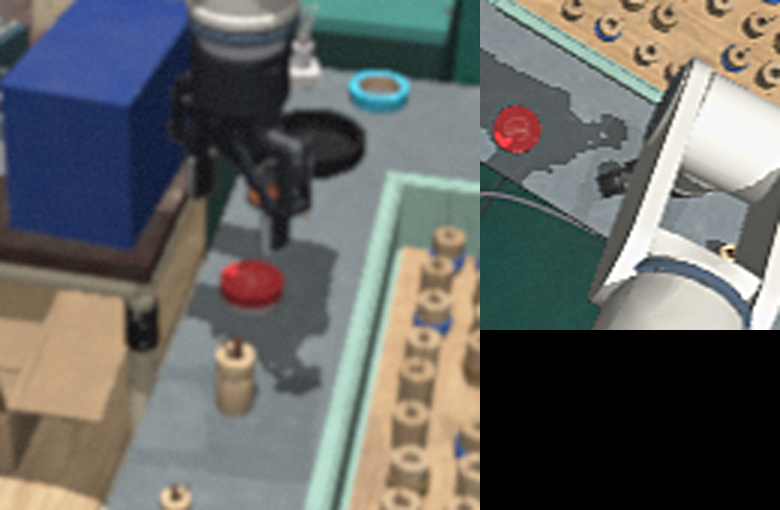

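View pics/side1.png

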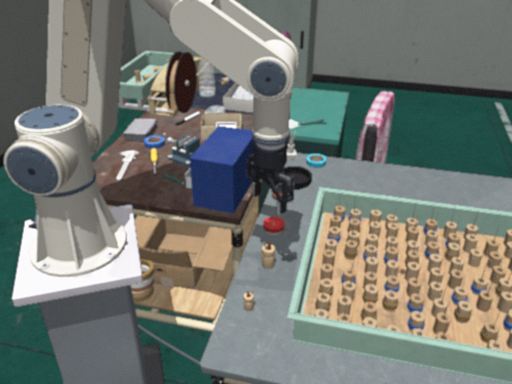

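Run:
```python
from h import *
c=np.array([459.7,-215.2,162.]);tx=np.array([np.cos(-1.225),np.sin(-1.225),0])
for k in(-57,-42,0,42,57): print(k,proj("side",c+k*tx))
```

```text
-57 [254.2 202.5]
-42 [257.9 205.3]
0 [268.4 213.5]
42 [279.4 222.1]
57 [283.5 225.3]
```

Run:
```python
from h import *
a=cv2.imread("pics/side1.png")
cv2.imwrite("pics/j2.png",cv2.resize(a[160:280,230:310],None,fx=5,fy=5,interpolation=2))
```

```text
(no output)
```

View pics/j2.png

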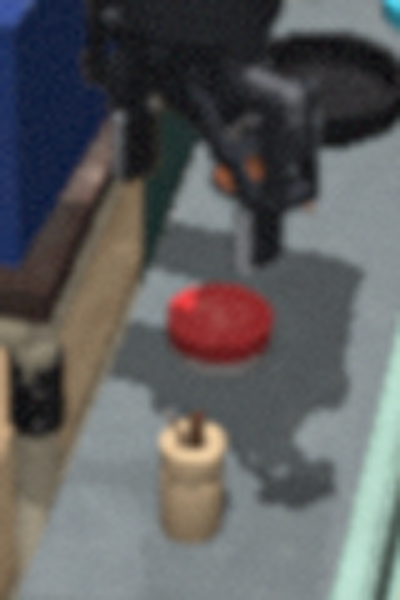

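{"name": "arm_command", "arguments": {
  "plan": [
    {"translation": [0.1, 0, 1.5], "twist": 0, "gripper": 0.6},
    {"translation": [0.1, 0, 3.0], "twist": 0, "gripper": 0.6},
    {"translation": [0.1, 0, 4.5], "twist": 0, "gripper": 0.6},
    {"translation": [0.1, 0, 4.5], "twist": 0, "gripper": 0.6},
    {"translation": [0.1, 0, 4.5], "twist": 0, "gripper": 0.6}
  ]
}}

```text
clock: 1.87
eef_pos: [459.4, -218.3, 105.4]
tcp_rot: [3.14, 0.002, -1.229]
contact_force: [-0.7, 0.0, -0.1]
opening: 0.602
```

Run:
```python
from h import *
a=grab_frame("side");to([459.8,-216.2,22])
cv2.imwrite("pics/j3.png",cv2.resize(a[160:280,230:310],None,fx=5,fy=5,interpolation=2))
c=sense()["eef_pos"];tx=np.array([np.cos(-1.225),np.sin(-1.225),0])
for k in(-26,0,26): print(k,proj("side",c+k*tx+[0,0,5]))
```

```text
clock 1.92 pos [ 460.  -218.4  106. ] rot [ 3.141e+00  1.000e-03 -1.228e+00] F [-0.7 -0.4  0.4] op 0.6 | shift cm [-0.2  -0.06  8.4 ] twist None
-26 [262.1 226.1]
0 [268.5 231.3]
26 [275.1 236.8]
```

View pics/j3.png

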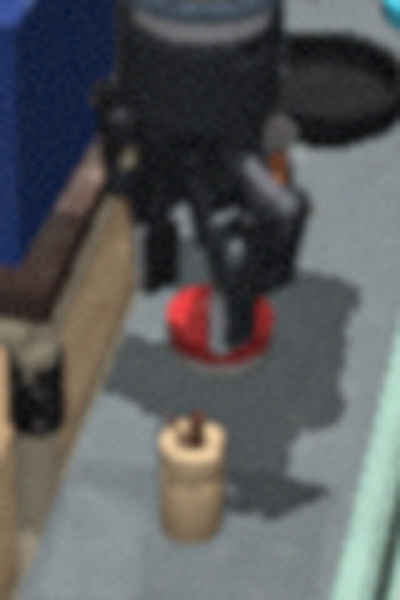

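Run:
```python
from h import *
b=grab_frame("top");s=grab_frame("side")
cv2.imwrite("pics/j4.png",cv2.resize(b[160:260,270:400],None,fx=6,fy=6,interpolation=2))
cv2.imwrite("pics/j5.png",cv2.resize(s[60:280,190:330],None,fx=2.7,fy=2.7,interpolation=2))
c=sense()["eef_pos"];tx=np.array([np.cos(-1.225),np.sin(-1.225),0])
for k in(-40,0,40): print(k,proj("top",c+k*tx+[0,0,5]),(proj("top",c+k*tx+[0,0,5])-[270,160])*6)
for z in (0,73,150,200): print(z,(proj("side",c+[0,0,z])-[190,60])*2.7)
```

```text
-40 [322.8 211.7] [316.8 310.2]
0 [333.5 208.2] [381.  289.2]
40 [344.1 204.7] [444.6 268.2]
0 [212.49 466.56]
73 [214.11 399.87]
150 [216.   324.81]
200 [217.08 272.97]
```

View pics/j4.png

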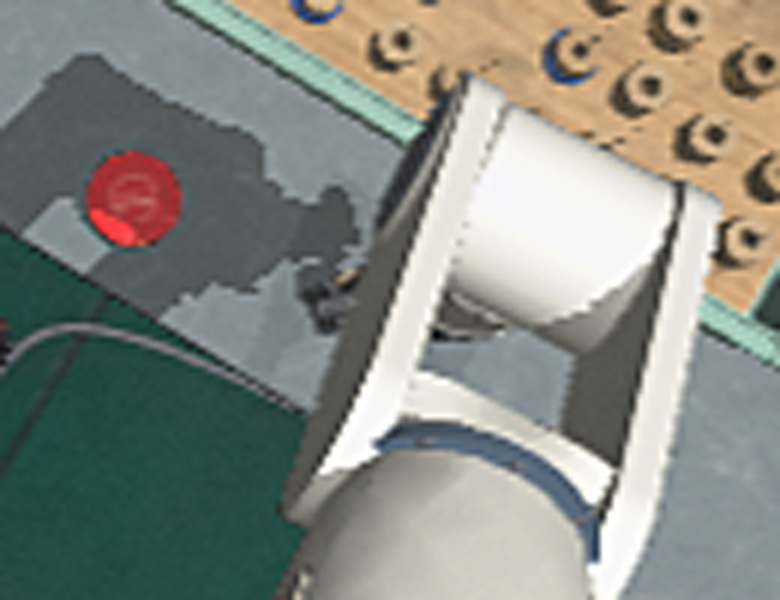

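View pics/j5.png

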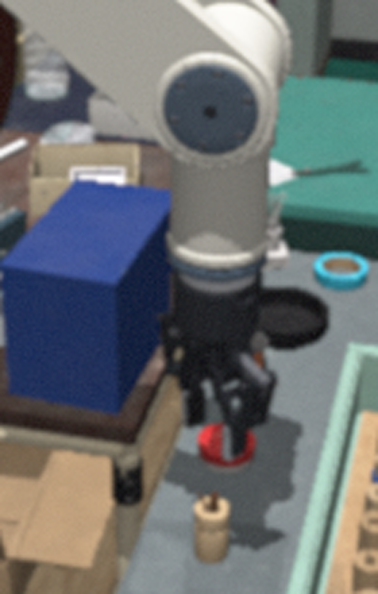

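{"name": "arm_command", "arguments": {
  "plan": [
    {"translation": [-0.2, 0, 0], "twist": 0, "gripper": 0.8},
    {"translation": [-0.2, 0, 0.5], "twist": 0, "gripper": 0.8},
    {"translation": [-0.2, 0, 2.0], "twist": 0, "gripper": 0.8},
    {"translation": [-0.2, 0, 3.5], "twist": 0, "gripper": 0.8},
    {"translation": [-0.2, 0, 5], "twist": 0, "gripper": 0.8}
  ]
}}

```text
clock: 2.43
eef_pos: [460.3, -216.5, 56.3]
tcp_rot: [-3.14, -0.0, -1.228]
contact_force: [1.2, 0.1, -0.6]
opening: 0.798
```

Run:
```python
from h import *
a=grab_frame("side");to([459.8,-216.2,22])
cv2.imwrite("pics/j6.png",cv2.resize(a[180:280,220:320],None,fx=6,fy=6,interpolation=2))
c=sense()["eef_pos"];tx=np.array([np.cos(-1.225),np.sin(-1.225),0])
for k in(-34,0,34): print(k,(proj("side",c+k*tx+[0,0,8])-[220,180])*6)
```

```text
clock 2.48 pos [ 458.7 -215.7   53.7] rot [ 3.141e+00  2.000e-03 -1.228e+00] F [-1.2 -0.2 -1.8] op 0.801 | shift cm [ 0.09 -0.1   3.17] twist None
-34 [234.6 357.6]
0 [283.8 399.6]
34 [334.8 443.4]
```

View pics/j6.png

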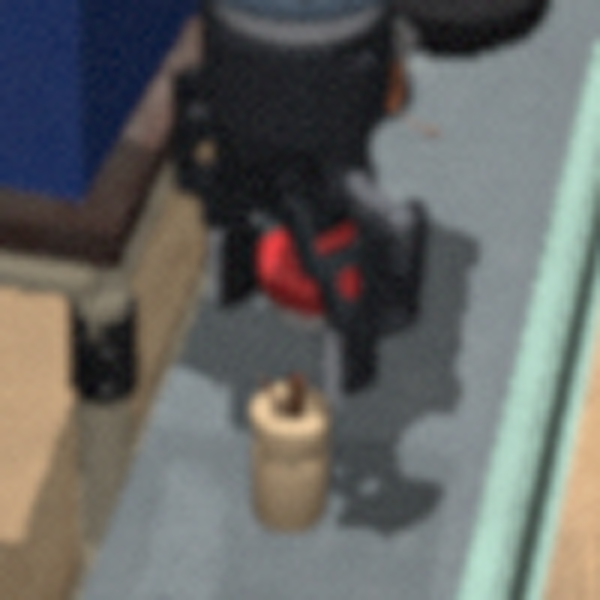

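Run:
```python
from h import *
b=grab_frame("top")
cv2.imwrite("pics/j7.png",cv2.resize(b[170:240,290:370],None,fx=8,fy=8,interpolation=2))
c=sense()["eef_pos"];tx=np.array([np.cos(-1.225),np.sin(-1.225),0]);print(c)
for k in(-57,-42,0):
  for z in (8,60,90): print(k,z,(proj("top",c+k*tx+[0,0,z])-[290,170])*8)
```

```text
[ 458.54494199 -215.67834402   54.74259117]
-57 8 [204.  356.8]
-57 60 [221.6 349.6]
-57 90 [232.  344.8]
-42 8 [235.2 346.4]
-42 60 [253.6 338.4]
-42 90 [264.8 333.6]
0 8 [321.6 318.4]
0 60 [343.2 309.6]
0 90 [356. 304.]
```

View pics/j7.png

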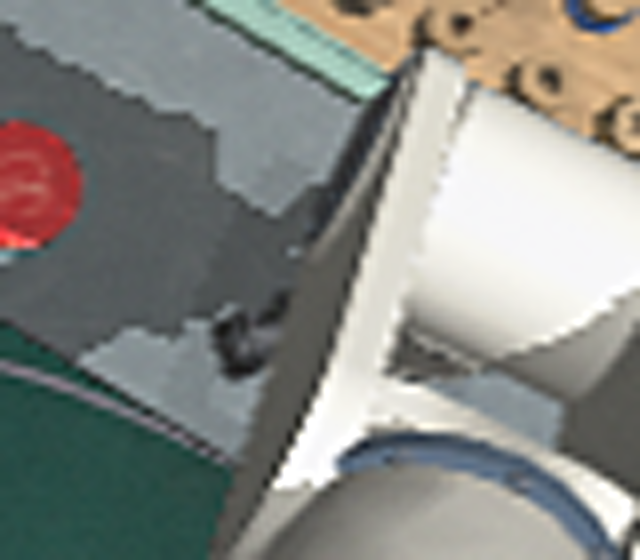

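Run:
```python
from h import *
c=sense()["eef_pos"];tx=np.array([np.cos(-1.225),np.sin(-1.225),0]);ty=np.array([-tx[1],tx[0],0])*-1
f=lambda p:((p-np.array([220,180]))*6).round()
for k in(-57,57):
  for z in (30,54,73): print(k,z,f(proj("side",c+k*tx+[0,0,z])))
for k in(-34,34):
  for w in (-11,11):
   for z in (0,8,19,30): print(k,w,z,f(proj("side",c+k*tx+w*ty+[0,0,z])))
for p in [(185,75),(190,190),(210,220)]: print(two((319-.5,213),(220+p[0]/6,180+p[1]/6)))
# core check with reference: tin
```

```text
-57 30 [202. 287.]
-57 54 [203. 241.]
-57 73 [203. 204.]
57 30 [372. 429.]
57 54 [374. 382.]
57 73 [376. 344.]
-34 -11 0 [255. 361.]
-34 -11 8 [255. 346.]
-34 -11 19 [256. 325.]
-34 -11 30 [256. 305.]
-34 11 0 [213. 380.]
-34 11 8 [213. 365.]
-34 11 19 [214. 344.]
-34 11 30 [214. 324.]
34 -11 0 [355. 446.]
34 -11 8 [356. 431.]
34 -11 19 [356. 410.]
34 -11 30 [357. 389.]
34 11 0 [313. 467.]
34 11 8 [313. 452.]
34 11 19 [313. 431.]
34 11 30 [314. 409.]
(array([ 435.21921712, -153.62198931,  187.28920645]), np.float64(2.336596775999809))
(array([ 437.17407823, -161.17107829,  135.15111802]), np.float64(6.1277908960398815))
(array([ 441.52610625, -164.1395739 ,  120.5383098 ]), np.float64(0.5649769402224831))
```

{"name": "arm_command", "arguments": {
  "plan": [
    {"translation": [0.1, 0, 0.8], "twist": 0, "gripper": 0.8},
    {"translation": [0.1, 0, 1.6], "twist": 0, "gripper": 0.8},
    {"translation": [0.1, 0, 2.4], "twist": 0, "gripper": 0.8},
    {"translation": [0.1, 0, 3.0], "twist": 0, "gripper": 0.8},
    {"translation": [0.1, 0, 3.0], "twist": 0, "gripper": 0.8}
  ]
}}

```text
clock: 2.95
eef_pos: [458.1, -216.2, 23.6]
tcp_rot: [3.139, 0.004, -1.228]
contact_force: [-0.5, 1.5, -0.6]
opening: 0.798
```

Run:
```python
from h import *
a=grab_frame("side");to([459.8,-216.2,22])
cv2.imwrite("pics/j8.png",cv2.resize(a[180:280,220:320],None,fx=6,fy=6,interpolation=2))
c=sense()["eef_pos"];tx=np.array([np.cos(-1.225),np.sin(-1.225),0])
for k in(-34,0,34): print(k,(proj("side",c+k*tx+[0,0,8])-[220,180])*6)
```

```text
clock 3.0 pos [ 458.4 -216.3   24.1] rot [ 3.139  0.004 -1.228] F [ 0.9 -0.5 -0.5] op 0.804 | shift cm [ 0.04 -0.14  0.21] twist None
-34 [234.  412.8]
0 [282.  455.4]
34 [332.4 499.8]
```

View pics/j8.png

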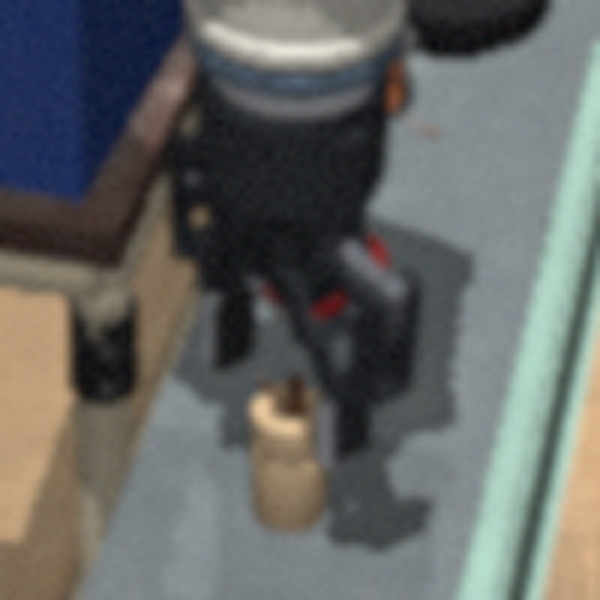

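{"name": "arm_command", "arguments": {
  "plan": [
    {"translation": [0.05, -0.1, 0.3], "twist": 0, "gripper": 0.8},
    {"translation": [0.05, -0.1, 0.6], "twist": 0, "gripper": 0.8},
    {"translation": [0.05, -0.1, 1.0], "twist": 0, "gripper": 0.8},
    {"translation": [0.05, -0.1, 1.4], "twist": 0, "gripper": 0.8},
    {"translation": [0.05, -0.1, 1.4], "twist": 0, "gripper": 0.8}
  ]
}}

```text
clock: 3.42
eef_pos: [459.0, -216.2, 9.4]
tcp_rot: [3.138, 0.004, -1.228]
contact_force: [-0.5, -0.0, -0.4]
opening: 0.805
```

Run:
```python
from h import *
a=grab_frame("side");to([459.8,-216.2,22])
cv2.imwrite("pics/j9.png",cv2.resize(a[180:280,220:320],None,fx=6,fy=6,interpolation=2))
c=sense()["eef_pos"];tx=np.array([np.cos(-1.225),np.sin(-1.225),0])
for k in(-34,0,34): print(k,(proj("side",c+k*tx+[0,0,8])-[220,180])*6)
```

```text
clock 3.47 pos [ 459.  -216.3    9.7] rot [ 3.139  0.004 -1.228] F [ 0.4  1.  -0.2] op 0.798 | shift cm [ 0.01 -0.07 -1.23] twist None
-34 [234.6 438.6]
0 [283.2 481.8]
34 [333.  526.2]
```

View pics/j9.png

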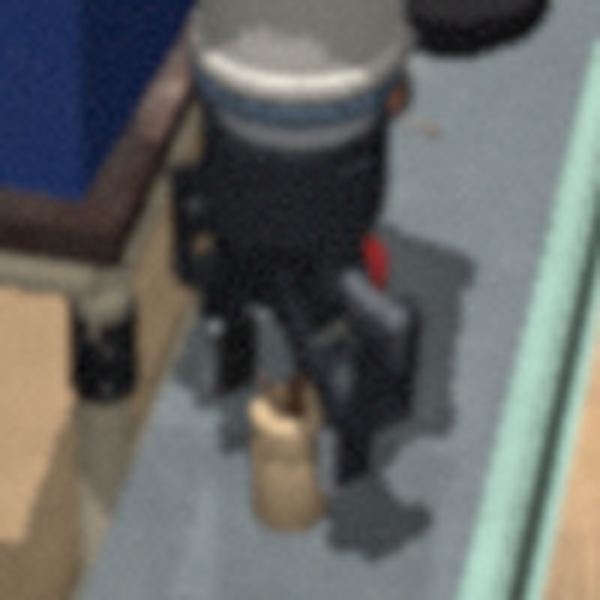

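{"name": "arm_command", "arguments": {
  "plan": [
    {"translation": [0, 0, 0], "twist": 0, "gripper": 0.3},
    {"translation": [0, 0, 0], "twist": 0, "gripper": 0.3},
    {"translation": [0, 0, 0], "twist": 0, "gripper": 0.3},
    {"translation": [0, 0, 0], "twist": 0, "gripper": 0.3},
    {"translation": [0, 0, 0], "twist": 0, "gripper": 0.3}
  ],
  "squeeze": 25
}}

```text
clock: 3.88
eef_pos: [459.2, -216.3, 9.9]
tcp_rot: [3.139, 0.004, -1.228]
contact_force: [0.4, -0.3, 1.8]
opening: 0.366
```

Run:
```python
from h import *
a=grab_frame("side");to([459.8,-216.2,22])
cv2.imwrite("pics/j10.png",cv2.resize(a[180:280,220:320],None,fx=6,fy=6,interpolation=2))
c=sense()["eef_pos"];tx=np.array([np.cos(-1.225),np.sin(-1.225),0])
for k in(-20,0,20): print(k,(proj("side",c+k*tx+[0,0,3])-[220,180])*6)
```

```text
clock 3.93 pos [ 459.2 -216.3    9.9] rot [ 3.139  0.004 -1.228] F [ 0.  -0.7  1.9] op 0.365 | shift cm [ 0.   -0.06 -1.21] twist None
-20 [255. 465.]
0 [283.2 490.2]
20 [312.6 516.6]
```

View pics/j10.png

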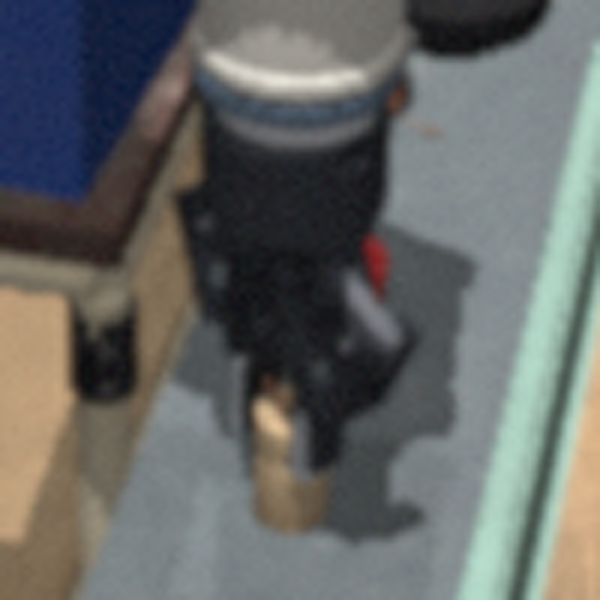

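{"name": "arm_command", "arguments": {
  "plan": [
    {"translation": [0, 0, 0], "twist": 0, "gripper": 0.2},
    {"translation": [0, 0, -0.5], "twist": 0, "gripper": 0.2},
    {"translation": [0, 0, -1.5], "twist": 0, "gripper": 0.2},
    {"translation": [0, 0, -3.0], "twist": 0, "gripper": 0.2},
    {"translation": [0, 0, -5], "twist": 0, "gripper": 0.2}
  ],
  "squeeze": 40
}}

```text
clock: 4.35
eef_pos: [458.5, -216.1, 60.1]
tcp_rot: [3.137, 0.006, -1.228]
contact_force: [0.6, 0.3, -2.0]
opening: 0.365
```

Run:
```python
from h import *
a=grab_frame("side");to([460,-216,300],-.231)
cv2.imwrite("pics/j11.png",cv2.resize(a[160:280,220:320],None,fx=5,fy=5,interpolation=2))
c=sense()["eef_pos"]
print((proj("side",c+[0,0,-9.9])-[220,160])*5,(proj("side",c+[0,0,45])-[220,160])*5)
```

```text
clock 4.4 pos [ 460.9 -217.2   64.1] rot [ 3.141e+00  2.000e-03 -1.228e+00] F [ 2.1 -1.6  1.9] op 0.359 | shift cm [ -0.18   0.05 -23.59] twist -0.9969032232943786
[241.5 446. ] [243.5 358. ]
```

View pics/j11.png

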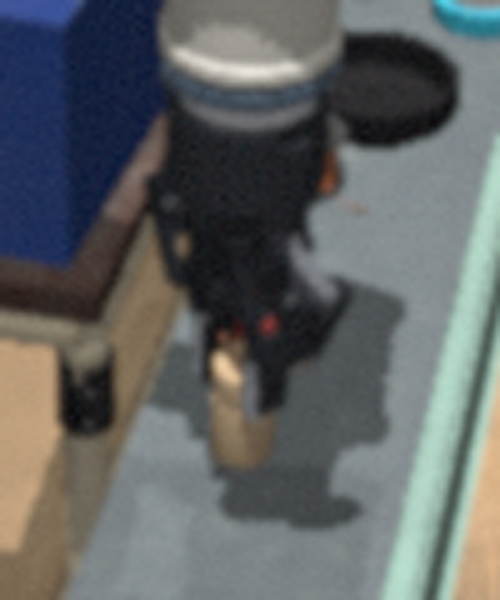

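{"name": "arm_command", "arguments": {
  "plan": [
    {"translation": [0, 0, -3], "twist": -0.1, "gripper": 0.2},
    {"translation": [0, 0, -6.5], "twist": -0.2, "gripper": 0.2},
    {"translation": [0, 0, -10], "twist": -0.3, "gripper": 0.2},
    {"translation": [0, 0, -13.5], "twist": -0.4, "gripper": 0.2},
    {"translation": [0, 0, -17], "twist": -0.5, "gripper": 0.2}
  ]
}}

```text
clock: 4.82
eef_pos: [460.6, -217.2, 236.5]
tcp_rot: [-3.141, 0.001, -0.723]
contact_force: [0.6, -0.9, -1.5]
opening: 0.361
```

{"name": "arm_command", "arguments": {
  "plan": [
    {"translation": [0, 0, -2.5], "twist": -0.1, "gripper": 0.2},
    {"translation": [0, 0, -4.5], "twist": -0.2, "gripper": 0.2},
    {"translation": [0, 0, -6], "twist": -0.3, "gripper": 0.2},
    {"translation": [0, 0, -7], "twist": -0.4, "gripper": 0.2},
    {"translation": [0, 0, -7], "twist": -0.5, "gripper": 0.2}
  ]
}}

```text
clock: 5.23
eef_pos: [461.4, -217.7, 309.7]
tcp_rot: [-3.142, -0.004, -0.218]
contact_force: [-0.9, -0.7, -1.3]
opening: 0.36
```

```bash
python3 -c "
from h import *
to([508.5,433.5,300],-.231);print(sense()['qpos'])"
```

```text
clock 5.23 pos [ 461.4 -217.7  309.7] rot [-3.142 -0.004 -0.218] F [-0.9 -0.7 -1.3] op 0.36 | shift cm [ -9.49 -64.6    0.93] twist 0.013019677849796407
[-4.44373846e-01  7.94546196e-02  1.74495700e+00  8.82811369e-04
  1.31366660e+00 -2.26616605e-01]
```

{"name": "arm_command", "arguments": {
  "plan": [
    {"translation": [-0.3, -2, 0], "twist": 0, "gripper": 0.2},
    {"translation": [-0.8, -5.5, 0], "twist": 0, "gripper": 0.2},
    {"translation": [-1.3, -9, 0], "twist": 0, "gripper": 0.2},
    {"translation": [-1.8, -12.5, 0], "twist": 0, "gripper": 0.2},
    {"translation": [-2.4, -16, 0], "twist": 0, "gripper": 0.2}
  ]
}}

```text
clock: 5.65
eef_pos: [472.2, -54.9, 310.2]
tcp_rot: [-3.141, -0.004, -0.219]
contact_force: [0.6, -0.1, -2.0]
opening: 0.36
```

{"name": "arm_command", "arguments": {
  "plan": [
    {"translation": [-0.5, -3.5, 0], "twist": 0, "gripper": 0.2},
    {"translation": [-1, -7, 0], "twist": 0, "gripper": 0.2},
    {"translation": [-1.5, -10.5, 0], "twist": 0, "gripper": 0.2},
    {"translation": [-2, -14, 0], "twist": 0, "gripper": 0.2},
    {"translation": [-2.6, -17.5, 0], "twist": 0, "gripper": 0.2}
  ]
}}

```text
clock: 6.07
eef_pos: [484.3, 123.3, 310.7]
tcp_rot: [-3.141, -0.005, -0.219]
contact_force: [0.8, 0.6, -1.2]
opening: 0.363
```

{"name": "arm_command", "arguments": {
  "plan": [
    {"translation": [-0.5, -3.5, 0], "twist": 0, "gripper": 0.2},
    {"translation": [-1, -7, 0], "twist": 0, "gripper": 0.2},
    {"translation": [-1.5, -10.5, 0], "twist": 0, "gripper": 0.2},
    {"translation": [-2, -14, 0], "twist": 0, "gripper": 0.2},
    {"translation": [-2.6, -17.5, 0], "twist": 0, "gripper": 0.2}
  ]
}}

```text
clock: 6.48
eef_pos: [496.5, 301.4, 311.2]
tcp_rot: [-3.141, -0.006, -0.219]
contact_force: [1.4, -0.9, -0.6]
opening: 0.364
```

```bash
python3 -c "
from h import *
to([508.5,433.5,300],-.231)
cv2.imwrite('pics/side3.png',grab_frame('side'))"
```

```text
clock 6.48 pos [496.5 301.4 311.2] rot [-3.141 -0.006 -0.219] F [ 1.4 -0.9 -0.6] op 0.364 | shift cm [ -1.7  -13.16   1.12] twist 0.012449890836108368
```

View pics/side3.png

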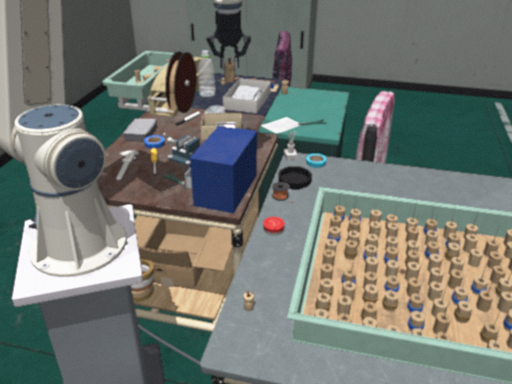

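{"name": "arm_command", "arguments": {
  "plan": [
    {"translation": [-0.5, -3.5, 0], "twist": 0, "gripper": 0.2},
    {"translation": [-1, -7, 0.2], "twist": 0, "gripper": 0.2},
    {"translation": [-1.4, -10.5, 0.6], "twist": 0.012, "gripper": 0.2},
    {"translation": [-1.7, -13.2, 1.1], "twist": 0.012, "gripper": 0.2},
    {"translation": [-1.7, -13.2, 1.1], "twist": 0.012, "gripper": 0.2}
  ]
}}

```text
clock: 6.95
eef_pos: [507.7, 444.1, 299.2]
tcp_rot: [-3.136, -0.003, -0.226]
contact_force: [-1.1, -2.2, -2.4]
opening: 0.358
```

Run:
```python
from h import *
to([508.5,433.5,150],-.231)
a=grab_frame('side');b=grab_frame('top')
A=cv2.resize(a[10:160,160:290],None,fx=3,fy=3,interpolation=2);B=cv2.resize(b[130:260,100:230],None,fx=3,fy=3,interpolation=2)
o=np.zeros((450,780,3),np.uint8);o[:,:390]=A;o[:390,390:]=B
cv2.imwrite('pics/j12.png',o);cv2.imwrite('pics/side4.png',a);cv2.imwrite('pics/top4.png',b)
c=sense()["eef_pos"];f=lambda p:(proj("side",p)-[160,10])*3
print(f(c+[0,0,-9.9]),f(c+[0,0,45]),"pocket",f([508.5,433.5,72]))
```

```text
clock 6.95 pos [507.7 444.1 299.2] rot [-3.136e+00 -3.000e-03 -2.260e-01] F [-1.1 -2.2 -2.4] op 0.358 | shift cm [ 0.26  1.09 14.91] twist 0.004658210777586991
[189.9 178.8] [188.4 130.2] pocket [197.1 358.2]
```

View pics/j12.png

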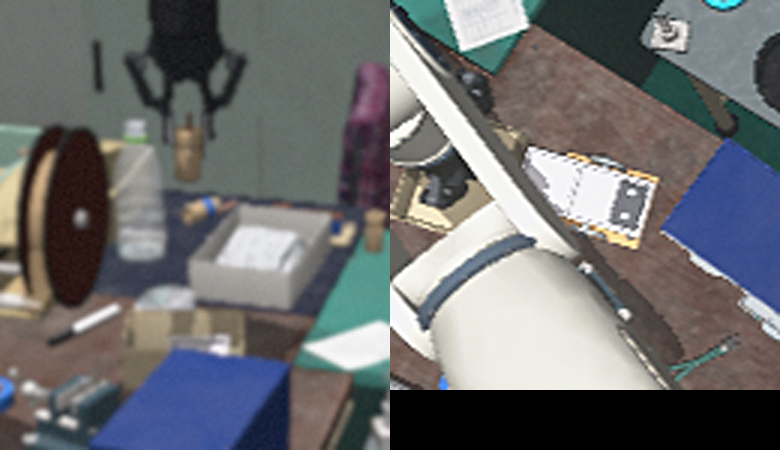

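{"name": "arm_command", "arguments": {
  "plan": [
    {"translation": [0.26, 1.0, 2], "twist": 0, "gripper": 0.2},
    {"translation": [0.26, 1.1, 5], "twist": 0, "gripper": 0.2},
    {"translation": [0.26, 1.1, 8.5], "twist": 0, "gripper": 0.2},
    {"translation": [0.26, 1.1, 12], "twist": 0, "gripper": 0.2},
    {"translation": [0.26, 1.1, 15], "twist": 0, "gripper": 0.2}
  ]
}}

```text
clock: 7.47
eef_pos: [508.4, 427.1, 149.0]
tcp_rot: [-3.139, -0.004, -0.229]
contact_force: [0.2, 0.6, -2.8]
opening: 0.358
```

Run:
```python
from h import *
a=grab_frame('side')
to([508.5,433.5,110],-.231)
c0=(185,60)
A=cv2.resize(a[60:150,185:275],None,fx=6.5,fy=6.5,interpolation=2)
cv2.imwrite('pics/j13.png',A)
c=sense()["eef_pos"];f=lambda p:((proj("side",p)-c0)*6.5).round()
print("core",f(c+[0,0,-9.9]),f(c+[0,0,45]),"pocket",f([508.5,433.5,72]))
x=np.array([.2284,.9736,0]);y=np.array([-x[1],x[0],0]);o=np.array([495.5,379,0])
for u,z in((78,75),(78,85),(22,67.5),(22,77.5),(-78,62)):
  print(u,z,[f(o+u*x+w*y+[0,0,z]) for w in(-35,35)])
```

```text
clock 7.52 pos [505.8 425.  142.7] rot [ 3.138e+00  1.000e-03 -2.290e-01] F [-1.9 -1.4 -7. ] op 0.364 | shift cm [ 0.08 -0.9   3.27] twist 0.002360628214462146
core [260. 356.] [257. 261.] pocket [265. 451.]
78 75 [array([327., 428.]), array([201., 430.])]
78 85 [array([327., 411.]), array([200., 414.])]
22 67.5 [array([330., 486.]), array([200., 488.])]
22 77.5 [array([330., 469.]), array([199., 471.])]
-78 62 [array([334., 582.]), array([198., 585.])]
```

View pics/j13.png

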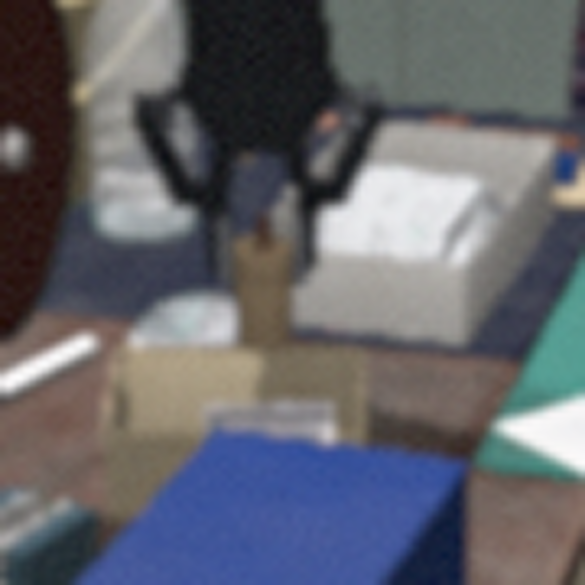

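{"name": "arm_command", "arguments": {
  "plan": [
    {"translation": [0.0, -0.8, 0.5], "twist": 0, "gripper": 0.2},
    {"translation": [-0.1, -0.9, 1.5], "twist": 0, "gripper": 0.2},
    {"translation": [-0.1, -0.9, 2.8], "twist": 0, "gripper": 0.2},
    {"translation": [-0.1, -0.9, 4.0], "twist": 0, "gripper": 0.2},
    {"translation": [-0.1, -0.9, 4.2], "twist": 0, "gripper": 0.2}
  ]
}}

```text
clock: 7.93
eef_pos: [506.2, 433.3, 99.2]
tcp_rot: [3.137, 0.002, -0.229]
contact_force: [-0.7, -0.4, -1.9]
opening: 0.359
```

{"name": "arm_command", "arguments": {
  "plan": [
    {"translation": [0, 0, 0], "twist": 0, "gripper": 0.2},
    {"translation": [0, 0, 0], "twist": 0, "gripper": 0.2},
    {"translation": [0, 0, 0], "twist": 0, "gripper": 0.2},
    {"translation": [0, 0, 0], "twist": 0, "gripper": 0.2},
    {"translation": [0, 0, 0], "twist": 0, "gripper": 0.2}
  ]
}}

```text
clock: 8.35
eef_pos: [506.5, 433.5, 99.8]
tcp_rot: [3.137, 0.002, -0.228]
contact_force: [0.2, -0.1, -0.7]
opening: 0.36
```

```bash
cat > look.py <<'E'
from h import *
import sys
a=grab_frame('side');to([509.5,434,90],-.231)
c0=(185,60)
cv2.imwrite(sys.argv[1],cv2.resize(a[60:150,185:275],None,fx=6.5,fy=6.5,interpolation=2))
c=sense()["eef_pos"];f=lambda p:((proj("side",p)-c0)*6.5).round()
print("core",f(c+[0,0,-9.9]),f(c+[0,0,45]))
E
python3 look.py pics/j14.png
```

```text
clock 8.4 pos [506.4 433.5  99.6] rot [ 3.137e+00  2.000e-03 -2.290e-01] F [-0.5 -0.7 -1.2] op 0.362 | shift cm [ 0.29 -0.13  0.96] twist 0.002493973579444475
core [260. 422.] [257. 330.]
```

View pics/j14.png

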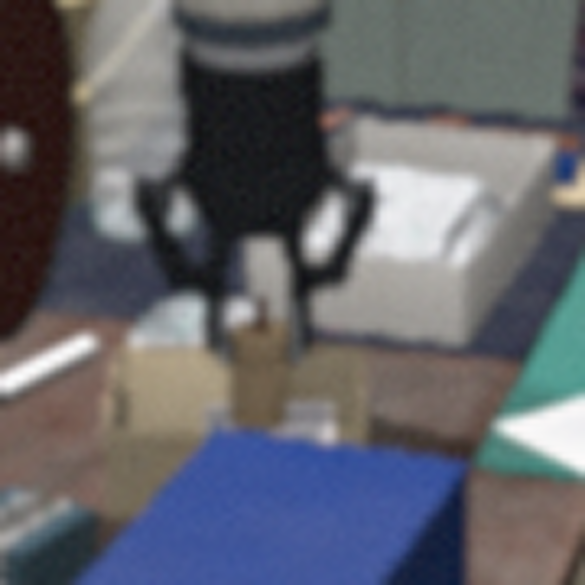

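{"name": "arm_command", "arguments": {
  "plan": [
    {"translation": [0.3, -0.1, 0.2], "twist": 0, "gripper": 0.2},
    {"translation": [0.3, -0.1, 0.5], "twist": 0, "gripper": 0.2},
    {"translation": [0.3, -0.1, 0.8], "twist": 0, "gripper": 0.2},
    {"translation": [0.3, -0.1, 1.0], "twist": 0, "gripper": 0.2},
    {"translation": [0.3, -0.1, 1.0], "twist": 0, "gripper": 0.2}
  ]
}}

```text
clock: 8.82
eef_pos: [509.1, 433.4, 88.8]
tcp_rot: [3.136, 0.002, -0.229]
contact_force: [-0.0, 0.5, -1.7]
opening: 0.362
```

```bash
python3 look.py pics/j15.png
```

```text
clock 8.87 pos [509.2 433.5  89.1] rot [ 3.136e+00  2.000e-03 -2.290e-01] F [-0.3 -0.4 -1.3] op 0.36 | shift cm [ 0.02 -0.06 -0.09] twist 0.0024511713985757577
core [266. 439.] [263. 347.]
```

View pics/j15.png

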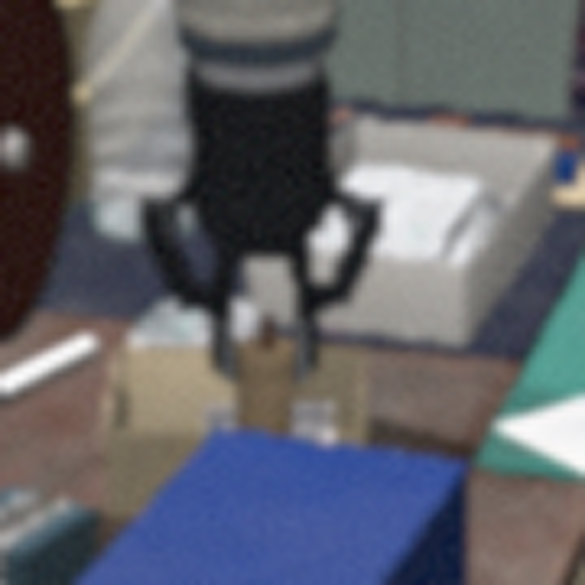

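{"name": "arm_command", "arguments": {
  "plan": [
    {"translation": [0, 0, 0.1], "twist": 0, "gripper": 0.2},
    {"translation": [0, 0, 0.2], "twist": 0, "gripper": 0.2},
    {"translation": [0, 0, 0.2], "twist": 0, "gripper": 0.2},
    {"translation": [0, 0, 0.2], "twist": 0, "gripper": 0.2},
    {"translation": [0, 0, 0.2], "twist": 0, "gripper": 0.2}
  ]
}}

```text
clock: 9.28
eef_pos: [509.2, 433.5, 87.2]
tcp_rot: [3.136, 0.002, -0.229]
contact_force: [-0.2, -0.5, -0.2]
opening: 0.355
```

```bash
cp pics/j15.png /tmp/p.png; python3 look.py pics/j16.png
python3 - <<'E'
import cv2
a=cv2.imread("pics/j15.png");b=cv2.imread("pics/j16.png")
cv2.imwrite("pics/j17.png",cv2.hconcat([x[330:450,180:360] for x in (a,b)]).repeat(2,0).repeat(2,1))
E
```

```text
clock 9.33 pos [509.3 433.5  87.2] rot [ 3.136e+00  2.000e-03 -2.290e-01] F [-0.5 -0.5 -1.1] op 0.362 | shift cm [ 0.01 -0.05 -0.28] twist 0.0024834131959243777
core [266. 443.] [263. 350.]
```

View pics/j17.png

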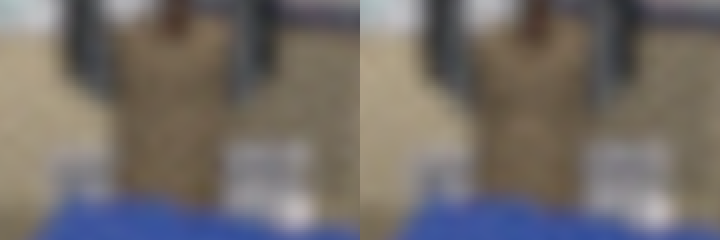

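{"name": "arm_command", "arguments": {
  "plan": [
    {"translation": [0, 0, 0], "twist": 0, "gripper": 0.8},
    {"translation": [0, 0, 0], "twist": 0, "gripper": 0.8},
    {"translation": [0, 0, 0], "twist": 0, "gripper": 0.8},
    {"translation": [0, 0, 0], "twist": 0, "gripper": 0.8},
    {"translation": [0, 0, 0], "twist": 0, "gripper": 0.8}
  ]
}}

```text
clock: 9.75
eef_pos: [509.3, 433.6, 87.3]
tcp_rot: [3.137, 0.002, -0.229]
contact_force: [0.7, -0.9, 0.0]
opening: 0.802
```

```bash
python3 look.py pics/j18.png
```

```text
clock 9.8 pos [509.3 433.5  87.3] rot [ 3.137e+00  2.000e-03 -2.290e-01] F [ 0.1 -0.4 -0.4] op 0.799 | shift cm [ 0.01 -0.05 -0.27] twist 0.002470382826015083
core [266. 442.] [263. 350.]
```

View pics/j18.png

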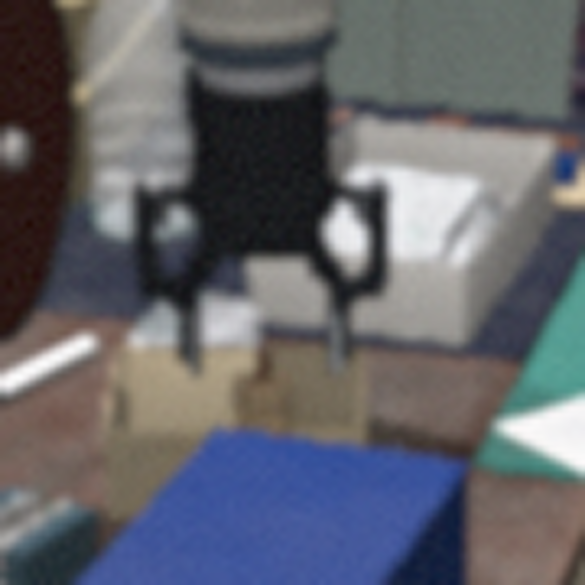

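{"name": "arm_command", "arguments": {
  "plan": [
    {"translation": [0, 0, -1], "twist": 0, "gripper": 0.8},
    {"translation": [0, 0, -3], "twist": 0, "gripper": 0.8},
    {"translation": [0, 0, -6], "twist": 0, "gripper": 0.8},
    {"translation": [0, 0, -9.5], "twist": 0, "gripper": 0.8},
    {"translation": [0, 0, -13], "twist": 0, "gripper": 0.8}
  ]
}}

```text
clock: 10.22
eef_pos: [509.4, 433.8, 219.0]
tcp_rot: [3.136, 0.003, -0.229]
contact_force: [-0.0, -0.1, 0.5]
opening: 0.798
```

{"name": "arm_command", "arguments": {
  "plan": [
    {"translation": [0, 0, -3], "twist": 0, "gripper": 0.8},
    {"translation": [0, 0.5, -6], "twist": 0, "gripper": 0.8},
    {"translation": [0.5, 3, -8], "twist": 0, "gripper": 0.8},
    {"translation": [1, 6.5, -9], "twist": 0, "gripper": 0.8},
    {"translation": [1.5, 10, -9], "twist": 0, "gripper": 0.8}
  ]
}}

```text
clock: 10.63
eef_pos: [502.5, 333.6, 313.5]
tcp_rot: [3.14, -0.001, -0.227]
contact_force: [0.3, -0.2, 0.2]
opening: 0.801
```

{"name": "arm_command", "arguments": {
  "plan": [
    {"translation": [0.5, 3.5, 0], "twist": 0, "gripper": 0.8},
    {"translation": [1, 7, 0], "twist": 0, "gripper": 0.8},
    {"translation": [1.5, 10.5, 0], "twist": 0, "gripper": 0.8},
    {"translation": [2, 14, 0], "twist": 0, "gripper": 0.8},
    {"translation": [2.6, 17, 0], "twist": 0, "gripper": 0.8}
  ]
}}

```text
clock: 11.05
eef_pos: [488.7, 160.2, 314.8]
tcp_rot: [3.14, -0.002, -0.227]
contact_force: [0.6, -0.6, -0.2]
opening: 0.799
```

{"name": "arm_command", "arguments": {
  "plan": [
    {"translation": [0.5, 3.5, 0], "twist": 0, "gripper": 0.8},
    {"translation": [1, 7, 0], "twist": 0, "gripper": 0.8},
    {"translation": [1.5, 10, 0], "twist": 0, "gripper": 0.8},
    {"translation": [1.5, 11, 0], "twist": 0, "gripper": 0.8},
    {"translation": [1.5, 11, 0], "twist": 0, "gripper": 0.8}
  ]
}}

```text
clock: 11.47
eef_pos: [478.2, 47.7, 315.9]
tcp_rot: [3.14, -0.003, -0.23]
contact_force: [-0.3, 0.8, 0.2]
opening: 0.801
```

Run:
```python
from h import *
a=grab_frame('side');b=grab_frame('top');print(sense()["clock"],sense()["eef_pos"])
A=cv2.resize(a[80:150,185:255],None,fx=6,fy=6,interpolation=2);B=cv2.resize(b[160:230,110:200],None,fx=4,fy=6,interpolation=2)
B=cv2.resize(b[160:230,130:190],None,fx=6,fy=6,interpolation=2)
cv2.imwrite("pics/j19.png",cv2.hconcat([A,B]))
```

```text
11.5667 [478.69821401  49.9322329  315.59243668]
```

View pics/j19.png

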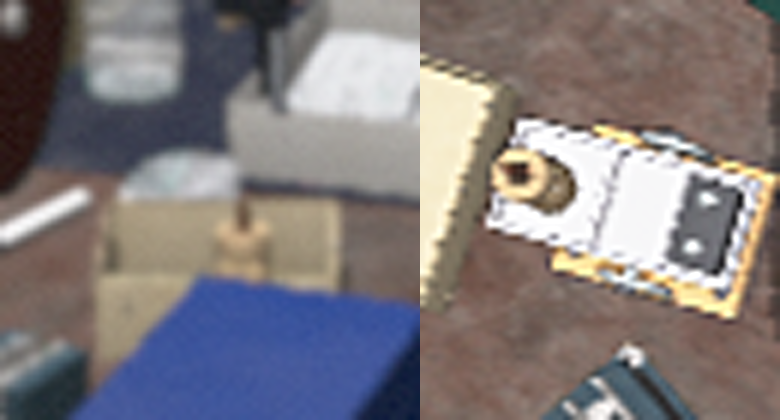

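Run:
```python
from h import *
g=lambda u,v:(130+(u-420+.5)/6-.5,160+(v+.5)/6-.5)
f=lambda p:((proj("top",p)-[130,160])*6+[420,0]).round()
x=np.array([.2284,.9736,0]);o=np.array([495.5,379,0]);X=x*np.cos(.14)-np.array([0,0,np.sin(.14)]);n=x*np.sin(.14)+np.array([0,0,np.cos(.14)])
p=o+np.array([0,0,55])+X*56+n*9
for k in(0,55): print("pred pocket down",k,f(p+n*k))
print("raised/level end",f(o+[0,0,55]+X*78+n*19))
t1=onz("top",*g(520,174),110)
print("core top",t1,"along",(t1-o)@x,"pred",(p+n*55-o)@x)
b=grab_frame("top");a=grab_frame("side");old=cv2.imread("pics/j19.png")
A=cv2.resize(a[80:150,185:255],None,fx=6,fy=6,interpolation=2);B=cv2.resize(b[160:230,130:190],None,fx=6,fy=6,interpolation=2)
print("change",cv2.absdiff(cv2.GaussianBlur(cv2.hconcat([A,B]),(0,0),6),cv2.GaussianBlur(old,(0,0),6)).max())
cv2.imwrite("pics/j20.png",cv2.resize(b[170:215,130:190],None,fx=13,fy=13,interpolation=2))
```

```text
pred pocket down 0 [559. 186.]
pred pocket down 55 [525. 172.]
raised/level end [520. 175.]
core top [510.32119182 446.08327502 110.        ] along 68.6974367714248 pred 64.38694472409635
change 22
```

View pics/j20.png

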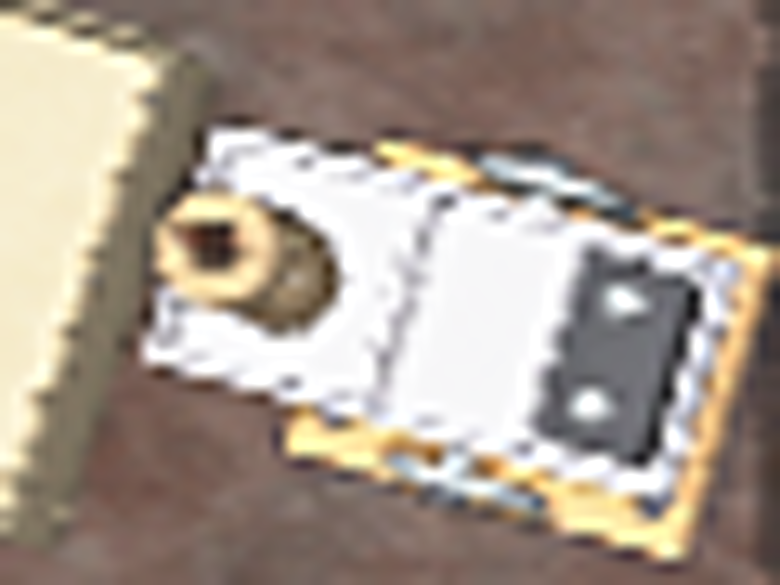

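```bash
python3 -c "
from rig import job,sense
print(sense()['clock'],sense()['qvel'].round(3));print(job.sign_off())"
```

```text
11.6667 [ 0.007  0.005  0.001 -0.002 -0.001 -0.004]
the job is handed in; nothing more can be done
None
```

The larger core now stands in the square pocket at the carton end of the rocker tray. Its own weight tipped the tray down when I let go. I handed the job in at 11.7 s, with the hand open and well clear.

- **Core and tray:** in the last top view the core's top is within about 1 px of where it should be with the tray fully down (+0.14 rad). It was still standing about two seconds after release.
- **Tray not pushed:** the pictures show it still raised just before I let go, with the core's underside about 3 mm above the estimated pocket floor. The fingertips stayed well above the pocket walls.
- **Fingertip height disagreed:** the side view showed the fingertips about 20–25 mm higher than the reported TCP height. I therefore gripped the core with the TCP at z = 10 mm, and used the TCP height measured at that grip to place it.
- **Tray height disagreed slightly:** the raised tray end looked about 1.4 px (roughly 5 mm) higher in the side view than calculated. To allow for this I came down in small steps.
- **Weak checks:** the blue box hid the lower part of the pocket in the side view. A final frame-to-frame comparison showed some change (22 of 255 grey levels). I put it down to the arm still moving at the edge of the side view, but did not look into it.

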